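# Reset a tab-locked valve dial

## Robot

A 6-joint arm with a two-finger parallel gripper is mounted at the origin on the work surface. World frame = base frame: x ahead of the robot, y to its left, z up, the work surface at z = 0. Lengths are in m, angles in rad, forces in N, time in s.
With the tool pointing down it reaches from about 0.35 to 0.85 m from the base axis. Payload 8.1 kg.
Tool frame: the origin (TCP) lies midway between the tips of the shut fingers; the grasp point (between the pads) lies 19 mm behind it; z points along the fingers, y is the line along which they close (so a half turn about z gives the same grasp; the last joint's range is limited). The gripper opens to 93 mm and grips with 3 to 60 N. Pads are 15 mm wide; open, the fingers measure 128 mm over their backs; the gripper's body (75 mm by 188 mm) begins 65 mm behind the grasp point.
Start: joints at [1.17, 0.13, 1.488, -0, 1.523, -0.085], TCP at [0.186, 0.57, 0.219] pointing down, gripper open.
Joint ranges: [-2.96, 2.96], [-0.89, 2.26], [0.02, 2.5], [-1.34, 4.48], [0, 2.73], [-2.66, 2.66]. Speed limits (rad/s): [2.39, 2.39, 2.79, 3.14, 3.14, 3.14].

## Interface

Orientations are given as a rotation vector (axis times angle).
In Python, from station import arm gives the robot as it stands.
- The arm moves only by the shell command python3 -m pendant 'ROWS' [OPENING] [FORCE]. ROWS is text: rows parted by semicolons, each of 6 numbers parted by spaces: the shift along the tool's x, y, z in mm, then the turn, a rotation vector about the tool's x, y, z in degrees. A call has 1 to 10 rows; each row shifts and turns the commanded pose from where the row before left it, along the tool's axes as they then stand; what a row does not reach is not made up. A row lasts 1/8 s, in which the tool goes at most 62.5 mm and 10.7 degrees, less where a joint would pass 70% of its speed; a pose out of reach is approached as far as the arm can. A call is refused whole if a number of a shift passes 62.5 or a number of a turn 10.7, either way. A call with a gripper value outside its range is refused whole. OPENING is the opening, from 0 (shut) to 1 (fully open), set as the call begins (- or left out, the last holds). The fingers move at their own pace and stop on an object; FORCE is the grip in N (left out, the last holds). Time passes only in rows, so rows that do not move let the fingers close. It gives the time, the measured TCP pose, the force, the opening and the grip force at its end, in the units of the state.
- arm.sense(): the state, without advancing time (a new reading comes with each control period).
- arm.grab_frame(name): name is "scene" or "top" or "wrist"; returns a dict with "pixels" (400x640x3 uint8, blue, green, red), "vertical_fov" (degrees; the focal length in pixels is half the picture's height over the tangent of half this angle, whatever the lens; pixels are square), "cx", "cy" (the principal point, pixels), "dist_coeffs" ([k1, k2, p1, p2, k3] as OpenCV has them; the pictures are not rectified), "extrinsics" (4x4, takes a point from camera to world coordinates); the wrist camera has in their place "hand_eye" (4x4, takes a point from camera to tool coordinates, whose origin is the TCP and whose axes are the flange's). Camera axes: x right, y up, looking along -z (the intrinsics and any distortion apply to the point x, -y, -z); pixel columns grow to the right and rows downward; lengths in m; the calibration is good to about 2 mm. A picture is of the moment at which its call begins: read the wrist's pose just before it. There is no depth.
- arm.hand_in(): hands the job in; it is judged then, once.
The state is a dict: "clock": time; "joint_pos": joint angles; "joint_vel": joint speeds; "joint_efforts": joint torques, N m; "eef_pos": TCP position; "tool_rot": TCP orientation; "ft_force": force on the tool from outside, world axes, zero at the start; "ft_torque": the same for the moment, N m; "width": finger opening in m; "finger_force": force on a finger pad.
Only numpy, scipy, OpenCV 4.12 (cv2) and the standard library are available. Lean on these libraries where they do the work, as an engineer would, in place of code of your own. Each camera call takes 0.05 s, during which the arm holds its last target. There are 200 camera calls.

## Task

The valve dial on the white processing module is locked by the two spring tabs on its sides. Pinch both tabs in gently, turn the dial clockwise (seen from above) until it just comes up against the stop of the metal collar, without forcing it, and let go so that both tabs spring fully out and lock it there. Do not disturb the beaker, bottle and tray standing beside the module.

Things in the scene. Friction and masses are not known exactly. Their poses are not given: they have to be found in the camera images.
- module: White fixed bench module, 240 x 230 x 70 mm, with a lime-framed display (12 mm proud) along its far (+x) edge; its deck is 70 mm above the table. Origin: on the dial's axis, at table height (the case reaches from 100 mm on the -x side to 140 mm on the +x side, 115 mm to either side in y). z up.
- dial: Grey dial, turns about its vertical axis with a steady rubbing torque of 0.12 N m. Origin: on the axis, at deck height, z up. Hub 40 (x) x 20 (y) mm, cap 46 x 31 mm, top 56 mm above the deck. Tabs on its +y and -y sides. It starts locked, its y axis within 0.06 rad of the module's. The stop, met after turning clockwise (yaw falls) by 0.8 to 1.3 rad, has to be felt.
- tab_a: Grey spring tab on the dial's +y side. Origin on the dial's axis at deck height while the tab is out; y points outward. Paddle to pinch: flat, upright, 24 mm wide (along x), 5 mm thick, 18 to 50 mm above the deck. It slides up to 6.5 mm straight in against a spring: 6 N starts it, 12.5 N holds it fully in. It bears 22 N in all, the pinch and the push on its tooth together.
- tab_b: The same spring tab on the dial's -y side (its frame is turned half a turn, so its y also points outward). The foot of either tab is a tooth 9 mm wide reaching out to 34 mm from the axis, 3 to 14 mm above the deck, that sits in a notch; it clears the notch once its tab is more than 4.4 mm in (10.4 N).
- tab_a_face (a point): Centre of tab_a's outer face, 34 mm above the deck, 24 mm from the axis when the tab is out (48 mm over both tabs).
- tab_b_face (a point): Centre of tab_b's outer face, 34 mm above the deck, 24 mm from the axis when the tab is out.
- latch_ring: Dark fixed ring on the deck round the dial (radius 42 mm, 2 to 8 mm high): its notches hold the teeth at the start. Origin on the axis, axes as the module. On it lies a fixed metal collar, up to 15 mm, set at another angle each time: two more notches 12.6 mm wide, each with a stop wall at its clockwise end that holds even a pinched tab's tooth. A rim lug out to 55 mm lies at tab_a's stop wall.
- beaker: Bystander: clear plastic beaker, 96 mm wide, 95 mm high, loose. Origin under its centre.
- reagent: Bystander: amber bottle, 58 mm wide, 125 mm high, loose. Origin under its centre.
- kit_tray: Bystander: white open tray, 120 x 90 x 35 mm, loose. Origin under its centre.

How it is judged:
By the outcome, as a careful person would: the job done as asked, in the order asked, and still so for the second after the job is handed in, with the robot touching nothing.
It also fails if it takes over 64 s, if anything falls off the work surface, if the arm or the gripper's body presses on something with over 40 N, if the wrist force passes 120 N, or if a joint passes its speed limit or range.

## Working session

There is one attempt and no reset: what is moved stays moved. The work goes in short steps, Python scripts to look and compute and a shell command to move; the robot and the scene stay as the last step left them, time stands still between calls to the robot, and variables do not carry over. Pictures are saved under pics/ and viewed, at most 10 in all, crops included, and the job is handed in when it is done.

```bash
mkdir -p pics
cat > h.py <<'E'
import numpy as np, cv2
from station import arm
from scipy.spatial.transform import Rotation as R
def grab(name,fn=None):
    s=arm.sense(); f=arm.grab_frame(name)
    if fn: cv2.imwrite(fn,f["pixels"])
    if "extrinsics" in f: T=np.array(f["extrinsics"])
    else:
        W=np.eye(4); W[:3,:3]=R.from_rotvec(s["tool_rot"]).as_matrix(); W[:3,3]=s["eef_pos"]; T=W@np.array(f["hand_eye"])
    h=f["pixels"].shape[0]; F=h/2/np.tan(np.radians(f["vertical_fov"])/2)
    K=np.array([[F,0,f["cx"]],[0,F,f["cy"]],[0,0,1]])
    return f["pixels"],K,np.array(f["dist_coeffs"],float),T
def ray(uv,K,D,T,z):
    p=cv2.undistortPoints(np.array([[uv]],float),K,D)[0,0]
    d=T[:3,:3]@np.array([p[0],-p[1],-1]); return T[:3,3]+d*(z-T[2,3])/d[2]
def proj(P,K,D,T):
    c=(np.atleast_2d(P)-T[:3,3])@T[:3,:3]; c=c*[1,-1,-1]
    return cv2.projectPoints(c,np.zeros(3),np.zeros(3),K,D)[0][:,0]
E
python3 - <<'E'
from h import *
print(arm.sense())
for n in ["top","scene"]:
    p,K,D,T=grab(n,f"pics/{n}0.png"); np.savez(f"{n}0.npz",K=K,D=D,T=T); print(n,T.round(3).tolist(),K[0,0],D)
E
```

```text
{'clock': 0.0, 'joint_pos': array([ 1.16957820e+00,  1.31194465e-01,  1.48925489e+00, -5.33507038e-06,
        1.52299577e+00, -8.54096790e-02]), 'joint_vel': array([ 0.00041843,  0.00174259, -0.00091003, -0.00276735,  0.00049045,
       -0.00021767]), 'joint_efforts': array([-1.12396694e-03, -5.59877300e+01, -4.91732097e+01,  7.62393256e-02,
        3.60937533e-02, -2.06216087e-04]), 'eef_pos': array([0.18611649, 0.56981155, 0.21758095]), 'tool_rot': array([-4.93941869e-01, -3.10207130e+00,  2.82576471e-03]), 'ft_force': array([-0.38604369, -0.09829852, -0.50235862]), 'ft_torque': array([ 0.00157142, -0.00553599, -0.00050135]), 'finger_force': 0.0, 'width': 0.09290119368356248}
top [[-0.021, 0.982, -0.187, 0.458], [-1.0, -0.017, 0.024, 0.022], [0.02, 0.188, 0.982, 0.919], [0.0, 0.0, 0.0, 1.0]] 386.73592383405247 [0.02513029 0.         0.         0.         0.        ]
scene [[0.787, -0.504, 0.355, 0.917], [0.616, 0.649, -0.446, -0.366], [-0.006, 0.57, 0.822, 0.832], [0.0, 0.0, 0.0, 1.0]] 403.96467415264283 [0.01543151 0.         0.         0.         0.        ]
```

View pics/top0.png

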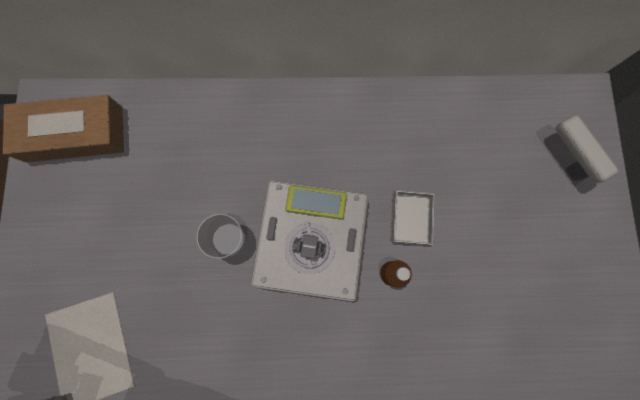

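View pics/scene0.png

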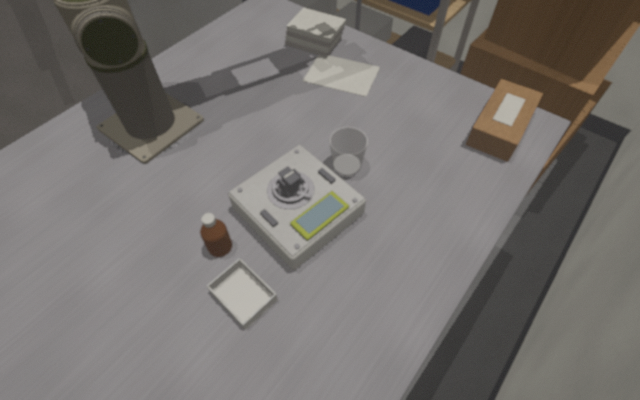

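The top view shows the module with deck corners near (270,183), (367,192), (357,299) and (254,289). The dial is at about (310,247), the beaker at (221,237), the bottle at (397,273) and the tray at (414,218). The scene view agrees with this layout.

Run:
```python
from h import *
d=np.load("top0.npz");K,D,T=d["K"],d["D"],d["T"]
c=[ray(u,K,D,T,.07) for u in [(270,183),(367,192),(357,299),(254,289)]]
c=np.array(c);print(c.round(3))
for a in [c[0]-c[3],c[1]-c[2]]: print(np.linalg.norm(a),np.arctan2(a[1],a[0]))
for a in [c[0]-c[1],c[3]-c[2]]: print(np.linalg.norm(a),np.arctan2(-a[0],a[1]))
print("dial",ray((310,247),K,D,T,.126),ray((310,247),K,D,T,.08))
m=c.mean(0);print("centre",m)
for n,u,z in [("beaker",(221,237),.05),("bottle",(403,273),.125),("tray",(414,218),.02)]: print(n,ray(u,K,D,T,z))
```

```text
[[ 0.653  0.119  0.07 ]
 [ 0.629 -0.098  0.07 ]
 [ 0.397 -0.067  0.07 ]
 [ 0.422  0.152  0.07 ]]
0.23287999113189012 -0.14108018302096442
0.23395989858197963 -0.13470600607987918
0.21868792648868365 -0.11159720750145087
0.22014971803267708 -0.11667853794020741
dial [0.50513153 0.03115196 0.126     ] [0.50783939 0.03169574 0.08      ]
centre [0.52508876 0.0267485  0.07      ]
beaker [0.53589129 0.22983982 0.05      ]
bottle [ 0.44943103 -0.15579043  0.125     ]
tray [ 0.57428243 -0.21297121  0.02      ]
```

```bash
python3 -m pendant '-20 -17 -15 0 0 0;-41 -36 -15 0 0 0;-41 -36 0 0 0 0;-41 -36 0 0 0 0;-41 -36 0 0 0 0;-41 -36 0 0 0 0;-41 -36 0 0 0 0;-41 -36 0 0 0 0;-41 -36 0 0 0 0;-41 -36 0 0 0 0' && python3 -m pendant '-41 -36 0 0 0 0;-30 -27 0 0 0 0;-10 -10 0 0 0 -5;0 0 0 0 0 -6;0 0 0 0 0 0;0 0 0 0 0 0'
python3 - <<'E'
from h import *
p,K,D,T=grab("wrist","pics/w1.png");np.savez("w1.npz",K=K,D=D,T=T);s=arm.sense()
print(s["eef_pos"],s["tool_rot"],s["joint_pos"],T.round(3).tolist())
print(proj([[.505,.03,.126],[.505,.03,.07]],K,D,T))
E
```

```text
clock: 1.35
eef_pos: [0.4506, 0.1237, 0.2484]
tool_rot: [-0.494, -3.102, -0.0]
ft_force: [0.2, 0.8, 0.1]
width: 0.0931
finger_force: 0.0
clock: 2.1
eef_pos: [0.5043, 0.031, 0.2484]
tool_rot: [-0.197, -3.135, -0.0]
ft_force: [-0.4, -0.4, 0.1]
width: 0.0931
finger_force: 0.0
[0.50433078 0.03111259 0.24855145] [-1.96564121e-01 -3.13523057e+00 -4.61112582e-05] [-3.99150383e-02 -1.38784400e-01  1.70243248e+00  3.40329336e-05
  1.57815015e+00 -1.48548449e+00] [[0.126, -0.963, -0.238, 0.439], [0.992, 0.122, 0.032, 0.04], [-0.001, -0.24, 0.971, 0.414], [0.0, 0.0, 0.0, 1.0]]
[[318.48079605 197.00047187]
 [318.86686778 184.28350066]]
```

View pics/w1.png

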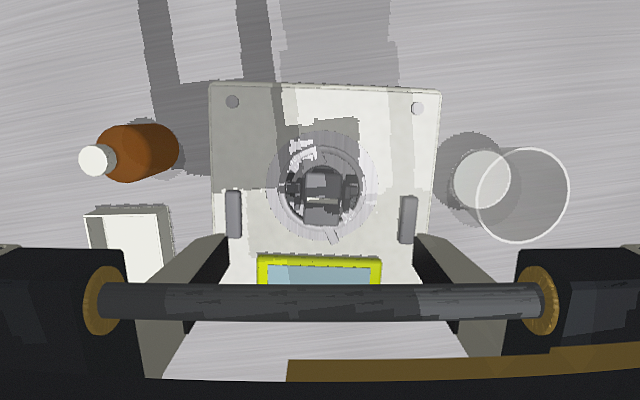

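The wrist view shows the dial at about (323,195). A bright collar surrounds it, with a lug near (332,237), and the display frame is below it. Enlarging for the dial's yaw and centre.

Run:
```python
from h import *
p=cv2.imread("pics/w1.png")[120:260,245:405]
p=cv2.convertScaleAbs(p,alpha=1.3,beta=10)
cv2.imwrite("pics/w1c.png",cv2.resize(p,(640,560),interpolation=cv2.INTER_CUBIC))
```

```text
(no output)
```

View pics/w1c.png

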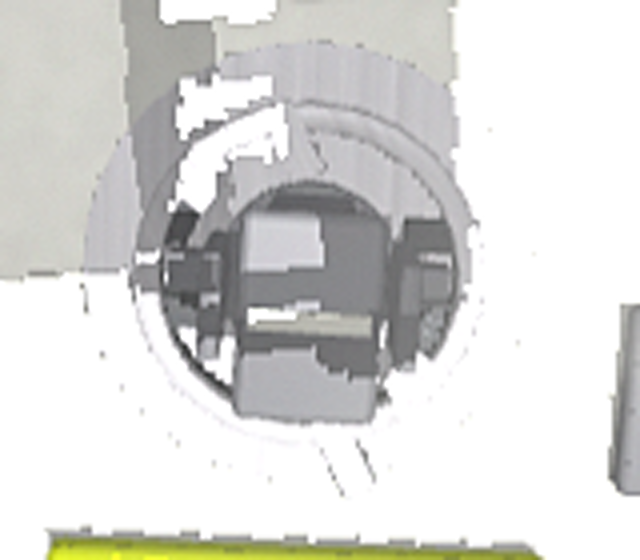

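The crop shows the cap's corners near (240,210), (388,210), (375,418) and (235,418). The tabs are left and right at about y=285, and the lug runs from (335,450) to (360,490), almost straight below the dial.

```bash
cat > chk.py <<'E'
from h import *
d=np.load("w1.npz");K,D,T=d["K"],d["D"],d["T"]
f=lambda x,y:(245+x/4,120+y/4)
c=np.array([ray(f(*u),K,D,T,.126) for u in [(240,210),(388,210),(375,418),(235,418)]]);print(c.round(4),"mean",c.mean(0).round(4))
for a,b in [(0,1),(3,2)]: v=c[b]-c[a];print("w",np.linalg.norm(v),"yaw",np.arctan2(-v[0],v[1]))
for a,b in [(0,3),(1,2)]: v=c[b]-c[a];print("l",np.linalg.norm(v),"yaw",np.arctan2(v[1],v[0]))
# deck: near corners, ring, lug
m=np.array([ray(u,K,D,T,.07) for u in [(209,82),(441,92)]]);v=m[1]-m[0];print("edge",m.round(4),np.linalg.norm(v),np.arctan2(-v[0],v[1]))
ey=v/np.linalg.norm(v);ex=np.array([ey[1],-ey[0],0]);print("module axis",m.mean(0)+.1*ex)
# outer pale disc: rightmost/leftmost/top
l=ray(f(348,475),K,D,T,.085);print("lug",l)
E
python3 chk.py
```

```text
[[0.483  0.0216 0.126 ]
 [0.4868 0.0519 0.126 ]
 [0.5312 0.0441 0.126 ]
 [0.5274 0.0144 0.126 ]] mean [0.5071 0.033  0.126 ]
w 0.030566681976813552 yaw -0.12606106733398786
w 0.029978258369634338 yaw -0.1259766691030606
l 0.04497972131891805 yaw -0.1606679297431157
l 0.045001395877875584 yaw -0.17373809494857118
edge [[ 0.3943 -0.0604  0.07  ]
 [ 0.4309  0.1563  0.07  ]] 0.21975692723782064 -0.16757688635929668
module axis [0.51119015 0.03129887 0.07      ]
lug [0.55809185 0.03637382 0.085     ]
```

```bash
python3 -m pendant '-2.5 1.7 0 0 0 1.5;0 0 30 0 0 0;0 0 40 0 0 0;0 0 40 0 0 0;0 0 30 0 0 0;0 0 18 0 0 0;0 0 0 0 0 0;0 0 0 0 0 0' 0.75 3
python3 - <<'E'
from h import *
p,K,D,T=grab("wrist","pics/w2.png");np.savez("w2.npz",K=K,D=D,T=T);s=arm.sense()
print(s["eef_pos"],s["ft_force"],s["ft_torque"],s["width"])
E
```

```text
clock: 3.15
eef_pos: [0.5083, 0.0323, 0.0921]
tool_rot: [0.236, 3.131, 0.0]
ft_force: [0.4, -0.2, 0.6]
width: 0.0696
finger_force: 0.0
[0.50846508 0.03222218 0.09235328] [ 0.28121101 -0.0850796  -0.23644776] [0.02502805 0.00078812 0.00694228] 0.06995037581020373
```

View pics/w2.png

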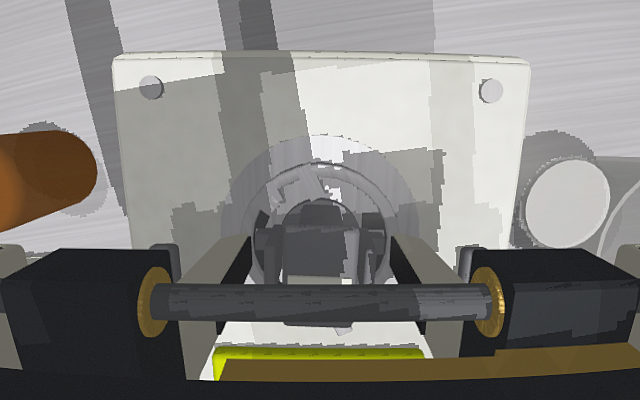

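The fingers stand either side of the tabs, with gaps of about 252–262 on the left and 385–392 on the right, so they are roughly centred. I'll close at 3 N first, which is below the spring preload, to check the contact.

```bash
python3 -m pendant '0 0 0 0 0 0;0 0 0 0 0 0;0 0 0 0 0 0;0 0 0 0 0 0;0 0 0 0 0 0;0 0 0 0 0 0' 0 3
python3 - <<'E'
from h import *
s=arm.sense()
print(s["eef_pos"],s["ft_force"].round(2),s["ft_torque"].round(3),s["width"],s["finger_force"])
E
```

```text
clock: 3.95
eef_pos: [0.5075, 0.0319, 0.091]
tool_rot: [0.236, 3.132, -0.001]
ft_force: [-0.1, -3.1, 4.1]
width: 0.0483
finger_force: 3.0
[0.50748556 0.03188942 0.09097991] [-0.13 -3.13  4.08] [-0.73   0.087  0.009] 0.04825531467025919 3.0053949169814587
```

```bash
python3 -m pendant '0 0 0 0 0 0;0 0 0 0 0 0' 0.58 3
python3 - <<'E'
from h import *
s=arm.sense();print(s["eef_pos"],s["ft_force"].round(2),s["width"])
E
python3 -m pendant '0 -0.4 0 0 0 0;0 0 0 0 0 0;0 0 0 0 0 0;0 0 0 0 0 0;0 0 0 0 0 0' 0 3
python3 - <<'E'
from h import *
s=arm.sense()
print(s["eef_pos"],s["ft_force"].round(2),s["ft_torque"].round(3),s["width"],s["finger_force"])
E
```

```text
clock: 4.2
eef_pos: [0.5067, 0.0326, 0.0901]
tool_rot: [-0.235, -3.132, -0.001]
ft_force: [-0.0, -0.4, 0.0]
width: 0.0537
finger_force: 0.0
[0.506725   0.03264579 0.09007639] [-0.04 -0.36  0.01] 0.05374438143470878
clock: 4.82
eef_pos: [0.5068, 0.0319, 0.0903]
tool_rot: [-0.235, -3.132, -0.0]
ft_force: [-1.1, 0.1, -1.9]
width: 0.0484
finger_force: 3.0
[0.50678449 0.03194686 0.09031315] [-1.13  0.11 -1.85] [ 0.172  0.191 -0.037] 0.048416322724596096 2.991943247616291
```

```bash
cat > p.py <<'E'
from h import *
s=arm.sense();r=R.from_rotvec(s["tool_rot"]).as_matrix();ry=r[:,1]
print("pos",s["eef_pos"].round(4),"yaw",round(float(np.arctan2(-ry[0],ry[1])),4),"F tool",(r.T@s["ft_force"]).round(2),"Tz",s["ft_torque"].round(3),"w",round(s["width"],4),"grip",round(s["finger_force"],2))
E
python3 -m pendant '0 0 0 0 0 0;0 0 0 0 0 0;0 0 0 0 0 0' 0 9 >/dev/null&& python3 p.py; python3 -m pendant '0 0 0 0 0 0;0 0 0 0 0 0;0 0 0 0 0 0;0 0 0 0 0 0' 0 13.5 >/dev/null&& python3 p.py
```

```text
pos [0.5068 0.0319 0.0904] yaw -0.15 F tool [2.23 0.32 2.35] Tz [0.174 0.395 0.013] w 0.0424 grip 8.88
pos [0.5069 0.0319 0.0905] yaw -0.1499 F tool [4.54 0.79 3.45] Tz [0.353 0.627 0.02 ] w 0.0349 grip 13.24
```

Both tabs are fully in: the width is 34.9 mm against the expected 35, at 13.2 N. I'll start turning slowly.

```bash
python3 -m pendant '0.5 0 0.4 0 0 1;0 0 0 0 0 2;0 0 0 0 0 2;0 0 0 0 0 2;0 0 0 0 0 2' >/dev/null&& python3 p.py;python3 -m pendant '0.3 0 0 0 0 2;0 0 0 0 0 2;0 0 0 0 0 2;0 0 0 0 0 2;0 0 0 0 0 2' >/dev/null&& python3 p.py
```

```text
pos [0.5069 0.032  0.0904] yaw -0.3095 F tool [4.17 1.81 1.54] Tz [0.492 0.267 0.135] w 0.0348 grip 13.22
pos [0.5067 0.0319 0.0904] yaw -0.484 F tool [-1.21  2.46  1.11] Tz [ 0.413 -0.379  0.135] w 0.0352 grip 13.22
```

```bash
python3 -m pendant '0 0.3 0 0 0 2;0 0 0 0 0 2;0 0 0 0 0 2;0 0 0 0 0 2;0 0 0 0 0 2' >/dev/null&& python3 p.py;python3 -m pendant '0 0 0 0 0 2;0 0 0 0 0 2;0 0 0 0 0 2;0 0 0 0 0 2;0 0 0 0 0 2' >/dev/null&& python3 p.py
```

```text
pos [0.5068 0.0322 0.0905] yaw -0.6585 F tool [-2.38  3.08  0.56] Tz [ 0.233 -0.498  0.145] w 0.0351 grip 13.26
pos [0.5067 0.0323 0.0904] yaw -0.833 F tool [-1.15  3.59 -1.28] Tz [ 0.302 -0.666  0.1  ] w 0.0355 grip 13.27
```

```bash
echo 'import sys;sys.exit(int(abs(s["ft_torque"][2])>0.18))' >> p.py
python3 -m pendant '0 0.6 0 0 0 1;0 0 0 0 0 1;0 0 0 0 0 1;0 0 0 0 0 1' >/dev/null&& python3 p.py && python3 -m pendant '0 0 0 0 0 1;0 0 0 0 0 1;0 0 0 0 0 1' >/dev/null&& python3 p.py && python3 -m pendant '0 0 0 0 0 1;0 0 0 0 0 1;0 0 0 0 0 1' >/dev/null&& python3 p.py && python3 -m pendant '0 0 0 0 0 1;0 0 0 0 0 1;0 0 0 0 0 1' >/dev/null&& python3 p.py
```

```text
pos [0.507  0.0326 0.0904] yaw -0.9017 F tool [-1.52  2.36 -3.66] Tz [ 0.051 -0.466  0.125] w 0.035 grip 13.27
pos [0.5071 0.0326 0.0904] yaw -0.954 F tool [-0.7   2.81 -4.29] Tz [-0.063 -0.448  0.107] w 0.0352 grip 13.27
pos [0.5071 0.0326 0.0903] yaw -1.0064 F tool [-1.47  2.25 -4.91] Tz [-0.11  -0.452  0.083] w 0.0353 grip 13.27
pos [0.5071 0.0327 0.0903] yaw -1.0587 F tool [-1.66  2.44 -5.72] Tz [ 0.004 -0.559  0.134] w 0.0353 grip 13.27
```

```bash
python3 -m pendant '0 0.3 -0.3 0 0 1;0 0 0 0 0 1' >/dev/null&& python3 p.py && python3 -m pendant '0 0 0 0 0 1;0 0 0 0 0 1' >/dev/null&& python3 p.py && python3 -m pendant '0 0 0 0 0 1;0 0 0 0 0 1' >/dev/null&& python3 p.py && python3 -m pendant '0 0 0 0 0 1;0 0 0 0 0 1' >/dev/null&& python3 p.py
```

```text
pos [0.5071 0.0327 0.0904] yaw -1.0936 F tool [-2.66  2.94 -4.23] Tz [-0.172 -0.58   0.14 ] w 0.0354 grip 13.27
pos [0.5071 0.0327 0.0904] yaw -1.1285 F tool [-2.79  2.88 -3.05] Tz [-0.23  -0.627  0.114] w 0.0355 grip 13.27
pos [0.5071 0.0328 0.0904] yaw -1.1635 F tool [-1.76  1.81 -2.29] Tz [ 0.008 -0.527  0.126] w 0.0354 grip 13.32
pos [0.5071 0.0328 0.0904] yaw -1.1983 F tool [-2.62  2.63 -1.06] Tz [-0.249 -0.584  0.088] w 0.0352 grip 13.3
```

```bash
python3 -m pendant '0 0.2 0 0 0 0.7;0 0 0 0 0 0.3' >/dev/null&& python3 p.py && python3 -m pendant '0 0 0 0 0 0.7;0 0 0 0 0 0.3' >/dev/null&& python3 p.py && python3 -m pendant '0 0 0 0 0 0.7;0 0 0 0 0 0.3' >/dev/null&& python3 p.py && python3 -m pendant '0 0 0 0 0 0.7;0 0 0 0 0 0.3' >/dev/null&& python3 p.py&& python3 -m pendant '0 0 0 0 0 0.7;0 0 0 0 0 0.3' >/dev/null&& python3 p.py
```

```text
pos [0.5072 0.0329 0.0904] yaw -1.2151 F tool [-2.42  2.87 -0.79] Tz [-0.237 -0.513  0.195] w 0.0347 grip 13.3
```

Run:
```python
from h import *
print(arm.sense()["clock"],arm.sense()["joint_pos"].round(2))
```

```text
11.075 [-0.04 -0.02  1.88 -0.    1.28 -0.39]
```

```bash
python3 -m pendant '0 0 0 0 0 0' >/dev/null; python3 p.py; python3 -m pendant '0 0 0 0 0 0.3;0 0 0 0 0 0' >/dev/null; python3 p.py
```

```text
pos [0.5073 0.0329 0.0904] yaw -1.2146 F tool [-2.03  2.35 -1.92] Tz [-0.216 -0.542  0.157] w 0.0349 grip 13.3
pos [0.5073 0.0329 0.0904] yaw -1.22 F tool [-3.05  3.2  -0.09] Tz [-0.224 -0.506  0.113] w 0.0349 grip 13.3
```

```bash
sed -i 's/>0.18/>0.20/' p.py
python3 -m pendant '0 0 0 0 0 0.5;0 0 0 0 0 0.3' >/dev/null; python3 p.py && python3 -m pendant '0 0 0 0 0 0.5;0 0 0 0 0 0.3' >/dev/null&& python3 p.py && python3 -m pendant '0 0 0 0 0 0.5;0 0 0 0 0 0.3' >/dev/null&& python3 p.py && python3 -m pendant '0 0 0 0 0 0.5;0 0 0 0 0 0.3' >/dev/null&& python3 p.py&& python3 -m pendant '0 0 0 0 0 0.5;0 0 0 0 0 0.3' >/dev/null&& python3 p.py
```

```text
pos [0.5073 0.0329 0.0905] yaw -1.2343 F tool [-3.03  2.51 -0.62] Tz [-0.291 -0.498  0.121] w 0.0347 grip 13.29
pos [0.5073 0.0329 0.0904] yaw -1.2482 F tool [-1.1   1.88  1.1 ] Tz [-0.239 -0.495  0.179] w 0.0348 grip 13.29
pos [0.5073 0.0329 0.0904] yaw -1.2622 F tool [-1.72  1.77  1.56] Tz [-0.287 -0.553  0.067] w 0.035 grip 13.29
pos [0.5073 0.0329 0.0904] yaw -1.2762 F tool [-0.81  2.91  1.57] Tz [-0.196 -0.484  0.113] w 0.0348 grip 13.29
pos [0.5073 0.0329 0.0905] yaw -1.2901 F tool [-2.52  2.65  1.16] Tz [-0.152 -0.495  0.144] w 0.035 grip 13.29
```

```bash
python3 -m pendant '0 0 0 0 0 0.5;0 0 0 0 0 0.3' >/dev/null; python3 p.py && python3 -m pendant '0 0 0 0 0 0.5;0 0 0 0 0 0.3' >/dev/null&& python3 p.py && python3 -m pendant '0 0 0 0 0 0.5;0 0 0 0 0 0.3' >/dev/null&& python3 p.py && python3 -m pendant '0 0 0 0 0 0.5;0 0 0 0 0 0.3' >/dev/null&& python3 p.py&& python3 -m pendant '0 0 0 0 0 0.5;0 0 0 0 0 0.3' >/dev/null&& python3 p.py
```

```text
pos [0.5073 0.0329 0.0904] yaw -1.3041 F tool [-2.08  2.56  2.45] Tz [-0.201 -0.463  0.108] w 0.0352 grip 13.29
pos [0.5073 0.033  0.0905] yaw -1.318 F tool [-1.11  1.44  2.67] Tz [-0.117 -0.469  0.168] w 0.0352 grip 13.32
pos [0.5073 0.0331 0.0905] yaw -1.3318 F tool [1.83 2.27 0.95] Tz [ 0.313 -0.298  0.191] w 0.035 grip 13.42
pos [0.5072 0.0333 0.0905] yaw -1.3457 F tool [2.   3.53 1.41] Tz [ 0.523 -0.178  0.269] w 0.0351 grip 13.5
```

```bash
python3 -m pendant '0 0 0 0 0 0' >/dev/null; python3 p.py;python3 -m pendant '0 0 0 0 0 0' >/dev/null; python3 p.py
```

```text
pos [0.5073 0.0333 0.0905] yaw -1.3453 F tool [3.34 2.47 2.05] Tz [ 0.624 -0.058  0.371] w 0.0353 grip 13.5
pos [0.5072 0.0332 0.0905] yaw -1.3453 F tool [2.96 2.67 1.61] Tz [ 0.729 -0.109  0.261] w 0.0351 grip 13.5
```

The torque stays at about 0.3 N m against 0.12 while turning freely, after a turn of about 1.19 rad, so this is the stop. I'll ease off slightly and release.

```bash
python3 -m pendant '0 0 0 0 0 -0.5;0 0 0 0 0 0' >/dev/null; python3 p.py; python3 -m pendant '0 0 0 0 0 0;0 0 0 0 0 0;0 0 0 0 0 0;0 0 0 0 0 0' 0.68 >/dev/null; python3 p.py
python3 - <<'E'
from h import *
grab("top","pics/t3.png")
p=grab("wrist","pics/w3.png")[0][130:330,200:450]
cv2.imwrite("pics/w3c.png",cv2.resize(p,(750,600),interpolation=cv2.INTER_CUBIC))
E
```

```text
pos [0.5073 0.0332 0.0905] yaw -1.3366 F tool [4.71 1.24 1.68] Tz [ 0.902 -0.12   0.034] w 0.0349 grip 13.47
pos [0.5074 0.0324 0.0906] yaw -1.3371 F tool [-0.18 -0.16  0.1 ] Tz [-0.084 -0.01   0.006] w 0.0624 grip 0.0
```

View pics/w3c.png

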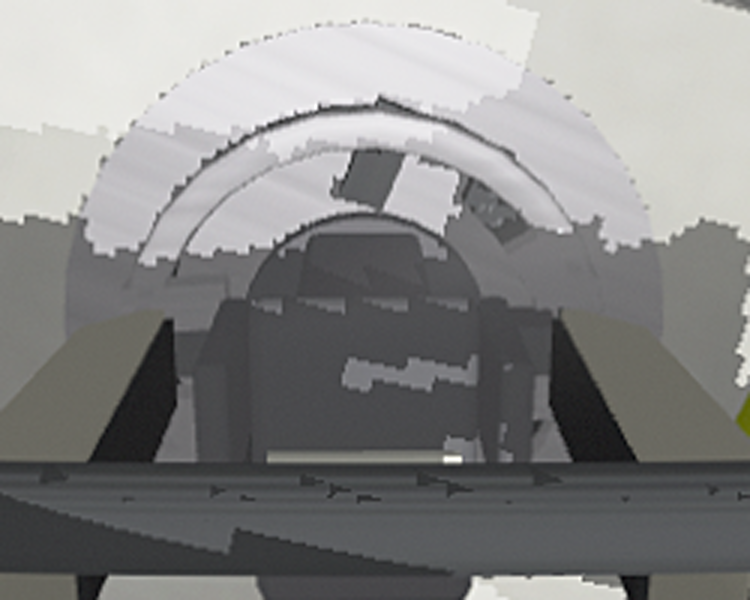

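The tabs are free of the fingers, and their paddles stand off the cap on both sides (left near x=215, right near x=515). A 3 N touch, below the 6 N preload, will show whether both are fully out.

```bash
python3 -m pendant '0 0 0 0 0 0;0 0 0 0 0 0;0 0 0 0 0 0;0 0 0 0 0 0' 0 3 >/dev/null; python3 p.py; python3 -m pendant '0 0 0 0 0 0;0 0 0 0 0 0;0 0 0 0 0 0' 0.75 >/dev/null; python3 p.py
```

```text
pos [0.5076 0.0329 0.0906] yaw -1.3368 F tool [-0.08  1.05  0.28] Tz [-0.061 -0.181  0.043] w 0.0479 grip 3.0
pos [0.5073 0.0329 0.0905] yaw -1.3368 F tool [ 0.27  0.08 -0.4 ] Tz [-0.065  0.03   0.035] w 0.0691 grip 0.0
```

The width over both tabs is 47.9 mm, so both are fully out. Retracting.

```bash
python3 -m pendant '0 0 -20 0 0 0;0 0 -40 0 0 0;0 0 -40 0 0 0;0 0 -40 0 0 0;0 0 -20 0 0 0;0 0 0 0 0 0;0 0 0 0 0 0'
python3 - <<'E'
from h import *
p=grab("wrist","pics/w4.png")[0]; cv2.imwrite("pics/w4c.png",cv2.resize(p[130:260,240:410],(785,600),interpolation=cv2.INTER_CUBIC))
E
```

```text
clock: 16.55
eef_pos: [0.5066, 0.0329, 0.2485]
tool_rot: [-1.946, -2.464, 0.003]
ft_force: [0.2, -1.3, -1.1]
width: 0.0698
finger_force: 0.0
```

View pics/w4c.png

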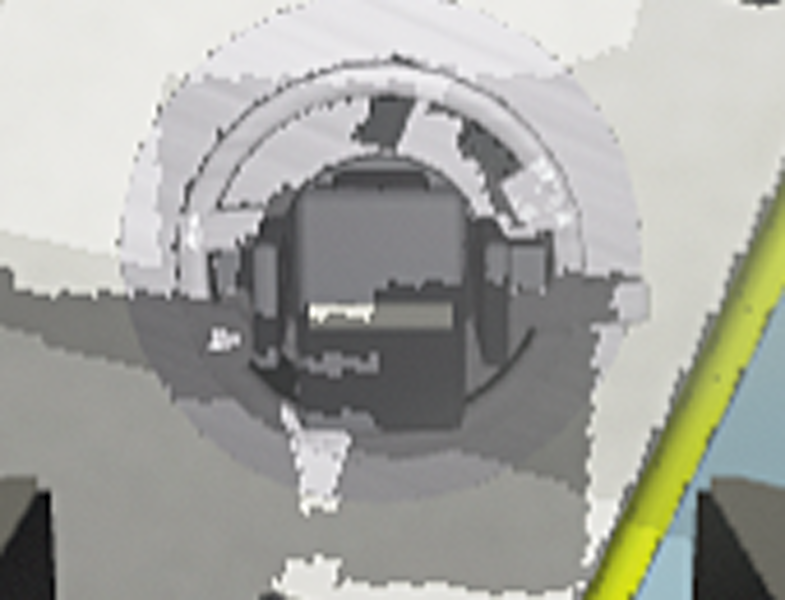

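The dial is turned, with tab_a's tooth at (530,262) right beside the lug at (630,300) on its clockwise side. Both paddles are out.

```bash
python3 -c "
from station import arm
print(arm.hand_in())"
```

```text
the job is handed in; nothing more can be done
None
```

I pinched both tabs in, turned the dial about 1.19 rad clockwise until I felt the collar's stop, and let go; both tabs measured fully out again (47.9 mm across), and the job is handed in.

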